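Free the clamped specimen tray and hold it up level

ROBOT

A 6-joint arm with a two-finger parallel gripper is mounted at the origin on the work surface. World frame = base frame: x ahead of the robot, y to its left, z up, the work surface at z = 0. Lengths are in mm, angles in rad, forces in N, time in s.
With the tool pointing down it reaches from about 275 to 1000 mm from the base axis. Payload 8.4 kg.
Tool frame: the origin (TCP) lies between the finger pads; the fingertips stand r.tips_ahead ahead of it and the grasp point (between the pads) lies 6 mm ahead of it (r.tips_ahead is the distance from the TCP to the fingertips, in mm); z points along the fingers, y is the line along which they close (so a half turn about z gives the same grasp; the last joint's range is limited). The gripper opens to 85 mm and grips with 20 to 120 N. Pads are 22 mm wide; open, the fingers measure 114 mm over their backs; the gripper's body (76 mm by 85 mm) begins 54 mm behind the grasp point. The pads swing forward as they close: fully open they stand 13 mm farther back than shut.
Start: joints at [-1.148, 0.353, 1.633, -0, 1.155, -0.002], TCP at [257.586, -569.454, 256.281] pointing down, gripper open.
Joint ranges: [-2.63, 2.63], [-0.92, 2.1], [0.06, 2.66], [-1.3, 4.44], [0, 2.69], [-3.02, 3.02]. Speed limits (rad/s): [2.22, 2.22, 2.79, 3.14, 3.14, 3.14].

INTERFACE

Orientations are given as [roll, pitch, yaw] about the fixed x, y, z axes, in that order (R = Rz(yaw) Ry(pitch) Rx(roll)).
In Python, from rig import r gives the robot as it stands.
- The arm moves only by the tool carry_out, never from a script. Its arguments are lists of equal length, an entry for each row: "delta_pos": the shift along the tool's x, y, z in m, a list of three; "rot": the turn, a rotation vector about the tool's x, y, z in degrees, a list of three. A call has 1 to 8 rows; each row is the pose to reach, as a shift and turn from the pose commanded when the call began, along the tool's axes at that moment; what a row does not reach only later rows make up. A row lasts 1/8 s, in which the tool goes at most 62.5 mm and 10.7 degrees, less where a joint would pass 70% of its speed; a pose out of reach is approached as far as the arm can. A call with a gripper value outside its range is refused whole. "claw" is the finger opening in m, from 0 to 0.0854, set as the call begins (left out, the last holds). The fingers move at their own pace and stop on an object; "grip_force" is the grip in N (left out, the last holds). Time passes only in rows, so rows that repeat a pose let the fingers close. It gives the time, the measured TCP pose, the force, the opening and the grip force at its end, in the units of the state.
- r.sense(): the state, without advancing time (a new reading comes with each control period).
- r.grab_frame(name): name is "scene" or "top"; returns the picture (400x640x3 uint8, blue, green, red); there is no depth.
- r.camera_info(name): a dict with "fx", "fy", "cx", "cy" (pixels), "distortion" ([k1, k2, p1, p2, k3] as OpenCV has them; the pictures are not rectified), "pose" (4x4, takes a point from camera to world coordinates). Camera axes: x right, y down, z forward; pixel columns grow to the right and rows downward; lengths in mm; the calibration is good to about 2 mm. A picture is of the moment at which its call begins. camera_info takes no time and is no camera call.
- r.sign_off(): hands the job in; it is judged then, once.
Trained networks look in the newest picture that a camera, given by its name, has taken for a name from the list of things; names that differ only in an ending like _2 or _b are one class to them, and where a whole thing is asked for, a point or a joint stands for the part that bears it (a point fixed in the world has none). Each returns a list of dicts, best first, with "p" (0 to 1); they miss things now and then, are a little off and sometimes report something else, mostly with a low value. They report only what shows in the picture. A call takes as long as a camera call. They do not tell look-alikes from the thing itself.
- r.recognise(thing, camera): "box" ([left, top, right, bottom] in pixels, round what is visible of it).
- r.cut_out(thing, camera): "mask" (400x640 bool, what is visible of it) and "box" ([left, top, right, bottom] in pixels, round what is visible of it).
The state is a dict: "clock": time; "qpos": joint angles; "qvel": joint speeds; "joint_efforts": joint torques, N m; "eef_pos": TCP position; "tcp_rot": TCP orientation; "contact_force": force on the tool from outside, world axes, zero at the start; "wrist_torque": the same for the moment, N m; "opening": opening from 0.0 (shut) to 1.0 (fully open); "grasp_force": force on a finger pad.
Only numpy, scipy, OpenCV 4.12 (cv2) and the standard library are available. Lean on these libraries where they do the work, as an engineer would, in place of code of your own. Each camera call takes 0.05 s, during which the arm holds its last target. There are 200 camera calls.

TASK

The white tray with the two mounted specimens is locked on its dark base by the red clamp knob. Turn the knob clockwise to its stop so that the steel finger swings off the tray, then lift the tray straight up by its blue handle to about 10 cm above the base and keep holding it there, level and still, with both specimens standing on it. Finish while holding it in the air, and leave the other things on the desk where they are.

Things in the scene. Friction and masses are not known exactly. Their poses are not given: they have to be found in the camera images.
- tray_base: dark steel base plate that never moves, 205 x 220 x 20 mm, with low aluminium fences (6 mm high) round the tray, which lies in them with 2.5 mm play. Origin on the desk under the middle of the tray's place; z up; x points from the clamp knob towards the tray, y is along the tray's length. The plate reaches from x = -135 to 70 mm and y = -110 to 110 mm; its top, where the tray stands, is 20 mm above the origin. The clamp's axis stands at x = -95 mm, y = 0.
- clamp (a joint): turning angle of the clamp knob, rad: 0 = its steel finger points straight at the tray and reaches 10 mm over the tray's front edge (3 mm above it: the tray cannot be lifted); grows as the knob turns clockwise seen from above, to a stop at 1.57 (finger along the tray's front edge, tray free). It starts between 0 and 0.3, turns with light friction (0.05 N m) and stays where it is left.
- clamp_grip (a point): point to grip on the red clamp knob, on its vertical axis, 65 mm above the desk: the knob is an upright bar 52 mm long (along this point's x), 14 mm wide (along its y) and 32 mm high, from 47 to 79 mm above the desk. The finger (16 mm wide, 37 to 43 mm above the desk, ending 55 mm from the axis) points along this point's +x. z is up.
- tray: loose white plastic tray, 100 (x) x 190 (y) mm, floor 6 mm thick, rim 14 mm high and 4 mm thick, about 0.28 kg. Origin at the middle of its underside, z up. It stands on tray_base, axes alike, so its origin starts 20 mm above the desk.
- tray_grip (a point): centre of the tray's blue handle bar, 70 mm above the tray's underside, over its middle. The bar is 80 mm long (tray x), 12 mm wide (tray y) and 14 mm high, on two aluminium legs at its ends; free below and beside it. Axes as the tray.
- puck_a_center (a point): black resin-mounted metal specimen, a loose disc 40 mm in diameter, 20 mm high, about 50 g, standing on the tray near y = -58 mm; point at its centre.
- puck_b_center (a point): green resin-mounted specimen, same size, standing on the tray near y = +58 mm; point at its centre.
- slide_box_top (a point): closed wooden microscope-slide box, 150 x 190 x 37 mm, fixed; it stands on one side of the robot's middle line and the tray base on the other. Point at the middle of its top.
- cleaner_center (a point): bystander: white lens-cleaner bottle, 48 mm in diameter, 125 mm high; point half-way up.
- eyepiece_center (a point): bystander: eyepiece standing up, 32 mm in diameter, 55 mm high; point half-way up.
- spare_center (a point): bystander: grey mounted specimen on the desk, 40 mm in diameter, 20 mm high; point at its centre.
- objective_can_center (a point): bystander: small objective canister with a black lid, 39 mm in diameter, 58 mm high; point half-way up.
- pen_cup_center (a point): bystander: empty blue cup, 76 mm in diameter, 95 mm high; point half-way up.
- screwdriver_grip (a point): bystander: yellow screwdriver lying on the desk, 150 mm long; point in its handle.
Mind the look-alikes: they are no part of the job. Leave any purple look-alike of the tray alone.

How it is judged:
By the outcome, as a careful person would: the job done as asked, in the order asked, and still so for the second after the job is handed in, while the arm keeps its last pose, push and grip.
It also fails if it takes over 45 s, if anything falls off the work surface, if the arm or the gripper's body presses on something with over 40 N, if the wrist force passes 120 N, or if a joint passes its speed limit or range.

## Working session

There is one attempt and no reset: what is moved stays moved. The work goes in short steps, Python scripts to look and compute and a tool call to move; the robot and the scene stay as the last step left them, time stands still between calls to the robot, and variables do not carry over. Pictures are saved under pics/ and viewed, at most 10 in all, crops included, and the job is handed in when it is done.

Besides the shell and the picture viewer there is one more tool, called after ">>>" by a JSON object that holds its "fn" and its "kwargs". carry_out: Moves the arm, as the interface text tells. Its arguments: {"type":"object","properties":{"delta_pos":{"type":"array","items":{"type":"array","items":{"type":"number"}}},"rot":{"type":"array","items":{"type":"array","items":{"type":"number"}}},"claw":{"type":"number"},"grip_force":{"type":"number"}},"required":["delta_pos","rot"]}

```bash
mkdir -p pics; ls
python3 - <<'E'
from rig import r
import cv2,numpy as np
for c in("scene","top"):
    cv2.imwrite(f"pics/{c}0.png",r.grab_frame(c))
    i=r.camera_info(c);print(c,i["fx"],i["fy"],i["cx"],i["cy"],i["distortion"],np.round(i["pose"],3).tolist())
    for t in("clamp","clamp_grip","tray","tray_grip","tray_base","puck_a_center","puck_b_center","slide_box_top"):
        print(t,[(np.round(d["box"]).tolist(),round(d["p"],2)) for d in r.recognise(t,c)[:3]])
print(r.tips_ahead,r.sense())
E
```

```text
pics
scene 448.8362650823209 448.8362650823209 320.1818573541501 205.9989260018095 [-0.01854035  0.          0.          0.          0.        ] [[-0.596, 0.534, -0.6, 1290.635], [0.803, 0.411, -0.432, 552.754], [0.016, -0.739, -0.673, 950.923], [0.0, 0.0, 0.0, 1.0]]
clamp []
clamp_grip [([284.0, 164.0, 292.0, 180.0], 0.46)]
tray [([368.0, 186.0, 437.0, 223.0], 0.84), ([270.0, 122.0, 327.0, 161.0], 0.83), ([248.0, 176.0, 314.0, 215.0], 0.68)]
tray_grip [([371.0, 183.0, 436.0, 223.0], 0.72), ([272.0, 127.0, 327.0, 161.0], 0.64), ([243.0, 176.0, 313.0, 218.0], 0.62)]
tray_base [([241.0, 165.0, 322.0, 227.0], 0.86)]
puck_a_center [([174.0, 164.0, 204.0, 192.0], 0.38)]
puck_b_center [([291.0, 197.0, 305.0, 209.0], 0.55), ([284.0, 166.0, 294.0, 182.0], 0.22), ([211.0, 231.0, 230.0, 253.0], 0.15)]
slide_box_top [([326.0, 224.0, 408.0, 296.0], 0.58), ([282.0, 168.0, 292.0, 181.0], 0.18)]
top 389.50798620893545 389.50798620893545 318.98244477637195 202.10972496700862 [0.02333835 0.         0.         0.         0.        ] [[0.117, -0.971, 0.206, 239.283], [-0.993, -0.115, 0.026, -14.862], [
[... 666 characters left out ...]
pos': array([-1.14844192e+00,  3.53022079e-01,  1.63343739e+00,  5.98715281e-06,
        1.15518360e+00, -2.40528317e-03]), 'qvel': array([ 5.27634632e-04, -2.94043974e-04, -9.22464440e-04, -1.95937486e-04,
       -7.06357440e-04,  3.37606581e-05]), 'joint_efforts': array([ 7.20072712e-04, -6.05156851e+01, -3.42448819e+01,  1.71227207e-04,
        7.86952442e-04,  4.37663601e-06]), 'eef_pos': array([ 257.55629431, -569.44855767,  256.25114314]), 'tcp_rot': array([-3.14154225e+00, -5.59859227e-06,  4.24757275e-01]), 'contact_force': array([-0.06437882,  0.47430998,  0.5710971 ]), 'wrist_torque': array([-0.02480872, -0.03366162,  0.03566808]), 'grasp_force': 0.0, 'opening': 1.0003061850161403}
```

Run:
```python
import cv2
a=cv2.imread("pics/top0.png")[140:300,215:435];cv2.imwrite("pics/t1.png",cv2.resize(a,None,fx=3.6,fy=3.6,interpolation=2))
a=cv2.imread("pics/scene0.png")[110:300,160:460];cv2.imwrite("pics/s1.png",cv2.resize(a,None,fx=2.6,fy=2.6,interpolation=2))
```

```text
(no output)
```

View pics/t1.png

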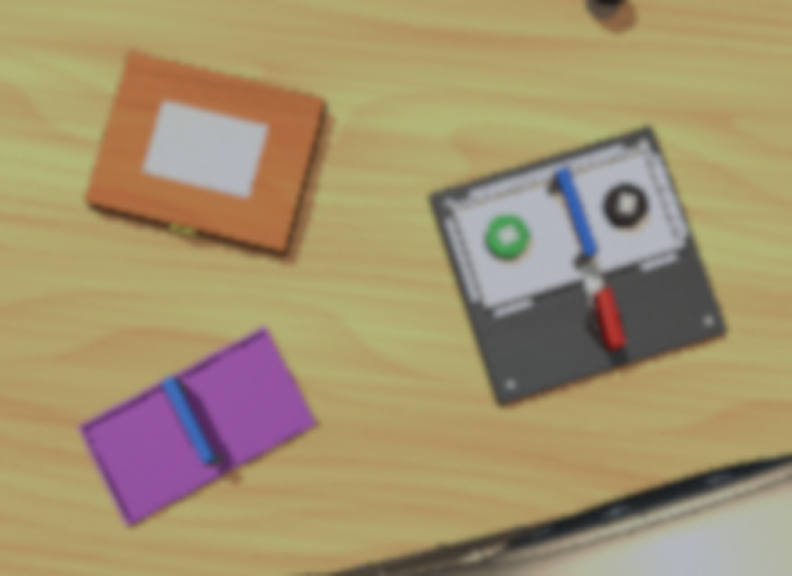

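View pics/s1.png

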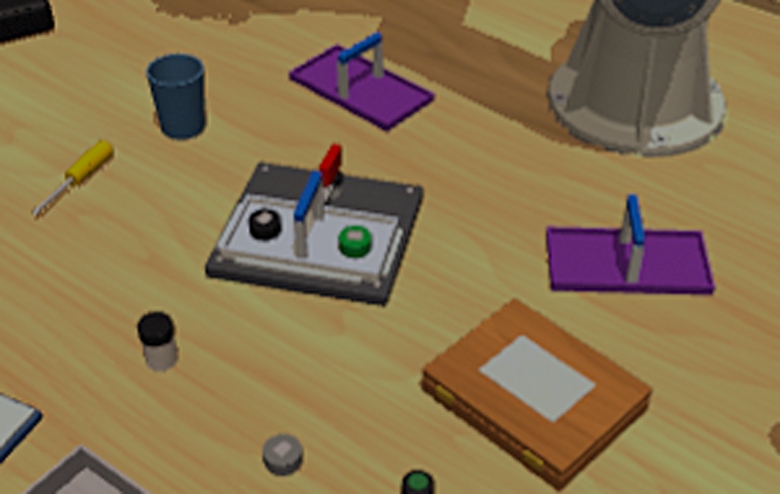

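The top crop shows the base with plate corners at about (431,193), (650,128), (726,332) and (500,404). The red knob is at (609,318) and the blue handle runs (563,172)–(590,252). The purple look-alikes stand apart. The scene crop agrees.

```bash
cat > h.py <<'E'
import cv2,numpy as np
from rig import r
def proj(c,P):
    i=r.camera_info(c);T=np.linalg.inv(i["pose"]);K=np.array([[i["fx"],0,i["cx"]],[0,i["fy"],i["cy"]],[0,0,1]])
    return cv2.projectPoints(np.float64(P).reshape(-1,1,3),cv2.Rodrigues(T[:3,:3])[0],T[:3,3],K,np.float64(i["distortion"]))[0].reshape(-1,2)
def blob(img,col,box):
    b,g,R=[img[:,:,k].astype(int) for k in range(3)]
    m={"red":(R>90)&(R-g>70)&(R-b>60),"blue":(b-R>60)&(b-g>30)}[col]
    z=np.zeros_like(m);l,t,rr,bb=box;z[t:bb,l:rr]=1;m=m&(z>0)
    n,L,S,C=cv2.connectedComponentsWithStats(m.astype(np.uint8));k=1+np.argmax(S[1:,4])
    p=np.argwhere(L==k)[:,::-1].astype(float);w,v=np.linalg.eigh(np.cov(p.T));return C[k],S[k,4],v[:,1]
def W(x,L):
    c,s=np.cos(x[2]),np.sin(x[2]);L=np.float64(L).reshape(-1,3);return np.c_[x[0]+c*L[:,0]-s*L[:,1],x[1]+s*L[:,0]+c*L[:,1],L[:,2]]
BOX={"top":(335,170,420,258),"scene":(235,160,330,230)}
E
python3 - <<'E'
from h import *
from scipy.optimize import least_squares
pts=[(70,110,20),(70,-110,20),(-135,-110,20),(-135,110,20)]
px={"top":np.array([(431,193),(650,128),(726,332),(500,404)])/3.6+[215,140],
"scene":np.array([(385,298),(207,265),(262,163),(423,187)])/2.6+[160,110]}
B={}
for c in px:
    im=cv2.imread(f"pics/{c}0.png")
    for k in("red","blue"):
        B[c,k]=blob(im,k,BOX[c]);print(c,k,B[c,k])
def res(x,cs=("top","scene"),full=True):
    o=[]
    for c in cs:
        o.append((proj(c,W(x,pts))-px[c]).ravel())
        if full:
            o.append(3*(proj(c,W(x,[(0,0,91)]))[0]-B[c,"blue"][0]))
            o.append(3*(proj(c,W(x,[(-95,0,64)]))[0]-B[c,"red"][0]))
    return np.concatenate(o)
for cs in(("top",),("scene",),("top","scene")):
  for f in(False,True):
    s=least_squares(res,[450,-150,0.2],args=(cs,f),x_scale=[100,100,1]);print(cs,f,s.x,np.round(s.fun,1).tolist())
x=s.x
print("knob",W(x,[(-95,0,65)]),"handle",W(x,[(0,0,90)]))
# knob angle from red axis
for c in px:
    best=None
    for a in np.arange(-0.3,1.8,0.02):
        d=np.array([np.cos(a),-np.sin(a)])*20
        q=proj(c,W(x,[(-95-d[0],-d[1],66),(-95+d[0],d[1],66)]));u=q[1]-q[0];u/=np.linalg.norm(u)
        e=abs(u@B[c,"red"][2])
        if best is None or e>best[0]:best=(e,a)
    print(c,"clamp",best)
E
```

```text
top red (array([383.93150685, 228.        ]), np.int32(73), array([0.23853397, 0.97113415]))
top blue (array([374.61728395, 197.98765432]), np.int32(81), array([0.33358954, 0.94271842]))
scene red (array([286.20689655, 171.82758621]), np.int32(58), array([-0.31768761,  0.94819543]))
scene blue (array([277.58441558, 184.96103896]), np.int32(77), array([-0.39168744,  0.92009834]))
('top',) False [ 5.20909875e+02 -1.56378317e+02  4.20052033e-01] [-0.9, 0.0, 0.6, -0.9, 0.8, 0.3, -0.6, 0.5]
('top',) True [ 5.23393929e+02 -1.55840071e+02  4.27104157e-01] [-1.0, -0.5, 0.3, -1.8, 0.9, -0.8, -0.3, -0.2, 0.7, 0.7, -0.7, 0.3]
('scene',) False [ 5.26252617e+02 -1.50968641e+02  4.11206241e-01] [0.8, 0.1, -1.4, 0.4, -0.7, -0.9, 1.4, -0.0]
('scene',) True [ 5.24929302e+02 -1.56287180e+02  4.23154333e-01] [-0.0, -1.2, -2.2, -0.2, -2.2, -1.6, -0.1, -1.2, 0.5, -1.0, 1.0, 2.5]
('top', 'scene') False [ 5.22576941e+02 -1.54578143e+02  4.16339085e-01] [-1.3, -0.7, 0.3, -1.4, 0.2, -0.1, -1.3, -0.2, 0.7, -1.3, -1.3, -0.6, -1.0, -1.8, 1.0, -1.2]
('top', 'scene') True [ 5.24054733e+02 -1.56205538e+02  4.25107676e-01] [-0.9, -0.7, 0.5, -2.0, 1.0, -0.9, -0.3, -0.4, 1.1, 0.1, -0.4, -0.2, 0.3, -1.4, -2.0, -0.3, -2.1, -1.7, 0.0, -1.4, 1.1, -1.5, 1.4, 2.1]
knob [[ 437.51027116 -195.38533086   65.        ]] handle [[ 524.05473257 -156.20553762   90.        ]]
top clamp (np.float64(0.9999977337214196), np.float64(0.10000000000000037))
scene clamp (np.float64(0.9999862807707053), np.float64(-0.059999999999999776))
```

>>> {"fn": "carry_out", "kwargs": {"delta_pos": [[0.04,-0.033,0],[0.08,-0.067,0],[0.12,-0.1,0],[0.16,-0.133,0],[0.2,-0.167,0],[0.24,-0.2,0],[0.28,-0.234,0],[0.318,-0.267,0]], "rot": [[0,0,0],[0,0,0],[0,0,0],[0,0,0],[0,0,0],[0,0,0],[0,0,0],[0,0,0]], "claw": 0.06}}

```text
clock: 1.9
eef_pos: [437.9, -193.6, 256.6]
tcp_rot: [3.141, -0.001, 0.425]
contact_force: [1.5, -1.2, -0.4]
opening: 0.704
grasp_force: 0.0
```

>>> {"fn": "carry_out", "kwargs": {"delta_pos": [[0,0,0.0],[0,0,0.04],[0,0,0.08],[0,0,0.12],[0,0,0.12],[0,0,0.12]], "rot": [[0,0,1],[0,0,2],[0,0,3],[0,0,3],[0,0,3],[0,0,3]]}}

```text
clock: 2.65
eef_pos: [437.8, -195.9, 137.4]
tcp_rot: [3.141, -0.001, 0.372]
contact_force: [-0.7, 0.8, 0.1]
opening: 0.701
grasp_force: 0.0
```

Run:
```python
from h import *
s=r.sense();print(s["clock"],s["eef_pos"],s["tcp_rot"],s["contact_force"],r.tips_ahead)
o=[]
for c,(l,t,R,b) in BOX.items():
    im=r.grab_frame(c);cv2.imwrite(f"pics/{c}2.png",im)
    o.append(cv2.resize(im[t-25:t+85,l-20:l+90],(395,395),interpolation=2))
cv2.imwrite("pics/c2.png",np.hstack(o))
```

```text
2.65 [ 437.78412382 -195.91527387  137.40150484] [ 3.14079570e+00 -6.50366532e-04  3.71792732e-01] [-0.66735485  0.84238484  0.11568623] 25.0
```

View pics/c2.png

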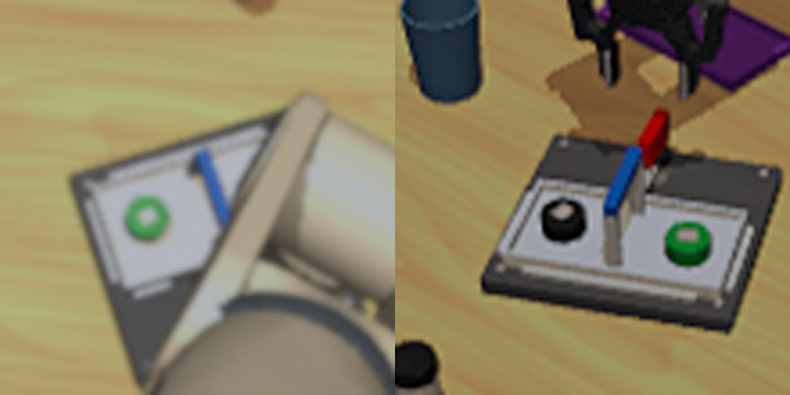

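The fingers straddle the red knob at about (655,135), with no contact. I'll lower and grip.

>>> {"fn": "carry_out", "kwargs": {"delta_pos": [[0,0,0.02],[0,0,0.04],[0,0,0.055],[0,0,0.063],[0,0,0.063],[0,0,0.063]], "rot": [[0,0,0],[0,0,0],[0,0,0],[0,0,0],[0,0,0],[0,0,0]]}}

```text
clock: 3.5
eef_pos: [437.7, -195.3, 73.8]
tcp_rot: [3.141, -0.001, 0.372]
contact_force: [-0.3, -0.6, 0.5]
opening: 0.705
grasp_force: 0.0
```

>>> {"fn": "carry_out", "kwargs": {"delta_pos": [[0,0,0],[0,0,0],[0,0,0],[0,0,0],[0,0,0],[0,0,0],[0,0,0],[0,0,0]], "rot": [[0,0,0],[0,0,0],[0,0,0],[0,0,0],[0,0,0],[0,0,0],[0,0,0],[0,0,0]], "claw": 0.0, "grip_force": 25}}

```text
clock: 4.5
eef_pos: [437.5, -194.7, 74.3]
tcp_rot: [-3.141, -0.001, 0.372]
contact_force: [-3.2, 5.8, 15.0]
opening: 0.159
grasp_force: 32.9
```

>>> {"fn": "carry_out", "kwargs": {"delta_pos": [[0,-0.0005,-0.001],[0,-0.0005,-0.001],[0,-0.0005,-0.001],[0,-0.0005,-0.001],[0,-0.0005,-0.001],[0,-0.0005,-0.001],[0,-0.0005,-0.001],[0,-0.0005,-0.001]], "rot": [[0,0,5],[0,0,15],[0,0,25],[0,0,35],[0,0,45],[0,0,55],[0,0,65],[0,0,72]]}}

```text
clock: 5.5
eef_pos: [437.3, -195.3, 74.4]
tcp_rot: [3.141, -0.001, -0.888]
contact_force: [-0.6, -4.3, -2.6]
opening: 0.162
grasp_force: 28.3
```

>>> {"fn": "carry_out", "kwargs": {"delta_pos": [[0,0,0],[0,0,0],[0,0,0],[0,0,0],[0,0,0],[0,0,0]], "rot": [[0,0,4],[0,0,8],[0,0,11],[0,0,13],[0,0,14],[0,0,14]]}}

```text
clock: 6.25
eef_pos: [437.2, -195.3, 74.4]
tcp_rot: [3.141, -0.001, -1.128]
contact_force: [-0.9, -5.4, -2.2]
opening: 0.157
grasp_force: 28.7
```

Run:
```python
from rig import r
s=r.sense();print(s["clock"],s["eef_pos"],s["tcp_rot"],s["contact_force"],s["wrist_torque"],s["opening"])
```

```text
6.25 [ 437.16472136 -195.3441211    74.41265948] [ 3.14142036e+00 -1.11996493e-03 -1.12839901e+00] [-0.89908899 -5.44313818 -2.20048684] [-0.88240687  0.23694217 -0.03499711] 0.1572474443434231
```

>>> {"fn": "carry_out", "kwargs": {"delta_pos": [[0,0,0],[0,0,0],[0,0,0],[0,0,0]], "rot": [[0,0,1],[0,0,2],[0,0,3],[0,0,3]]}}

```text
clock: 6.75
eef_pos: [437.1, -195.3, 74.4]
tcp_rot: [3.141, -0.001, -1.179]
contact_force: [-1.6, -6.5, -1.3]
opening: 0.161
grasp_force: 34.0
```

Run:
```python
from rig import r
s=r.sense();print(s["clock"],s["eef_pos"],s["tcp_rot"],s["contact_force"],s["wrist_torque"],s["opening"])
```

```text
6.75 [ 437.1427326  -195.27545353   74.43197929] [ 3.14117361e+00 -1.27737416e-03 -1.17915023e+00] [-1.61081473 -6.5100391  -1.32042681] [-0.93472768  0.29262351  0.88517453] 0.16129222818589536
```

The torque rose to 0.9 N m, so the knob is at its stop. I'll release it with a small opening and rise.

>>> {"fn": "carry_out", "kwargs": {"delta_pos": [[0,0,0],[0,0,0],[0,0,0],[0,0,0]], "rot": [[0,0,0],[0,0,0],[0,0,0],[0,0,0]], "claw": 0.035}}

```text
clock: 7.25
eef_pos: [437.1, -194.6, 74.3]
tcp_rot: [-3.142, 0.0, -1.181]
contact_force: [-0.9, 0.5, -0.0]
opening: 0.41
grasp_force: 0.0
```

>>> {"fn": "carry_out", "kwargs": {"delta_pos": [[0,0,-0.015],[0,0,-0.04],[0,0,-0.08],[0,0,-0.12],[0,0,-0.15],[-0.06,0,-0.18],[-0.12,0,-0.18],[-0.12,0,-0.18]], "rot": [[0,0,0],[0,0,0],[0,0,0],[0,0,0],[0,0,0],[0,0,0],[0,0,0],[0,0,0]]}}

```text
clock: 8.25
eef_pos: [389.7, -81.0, 255.5]
tcp_rot: [-3.141, 0.0, -1.178]
contact_force: [0.3, -0.8, 0.5]
opening: 0.411
grasp_force: 0.0
```

Run:
```python
from h import *
s=r.sense();print(s["clock"],s["eef_pos"],s["tcp_rot"],s["contact_force"])
o=[]
for c,(l,t,R,b) in BOX.items():
    im=r.grab_frame(c);cv2.imwrite(f"pics/{c}3.png",im)
    o.append(cv2.resize(im[t-25:t+85,l-20:l+90],(395,395),interpolation=2))
    for k in("red","blue"):
        try:print(c,k,blob(im,k,BOX[c]))
        except Exception as e:print(c,k,e)
cv2.imwrite("pics/c3.png",np.hstack(o))
```

```text
8.25 [389.74262722 -81.04687128 255.45794808] [-3.14061829e+00  1.20348764e-04 -1.17778054e+00] [ 0.25931645 -0.7761692   0.54272554]
top red attempt to get argmax of an empty sequence
top blue attempt to get argmax of an empty sequence
scene red (array([286.8968254 , 172.55555556]), np.int32(126), array([-0.95924187, -0.28258633]))
scene blue (array([277.63636364, 184.96103896]), np.int32(77), array([-0.4037189 ,  0.91488308]))
```

View pics/c3.png

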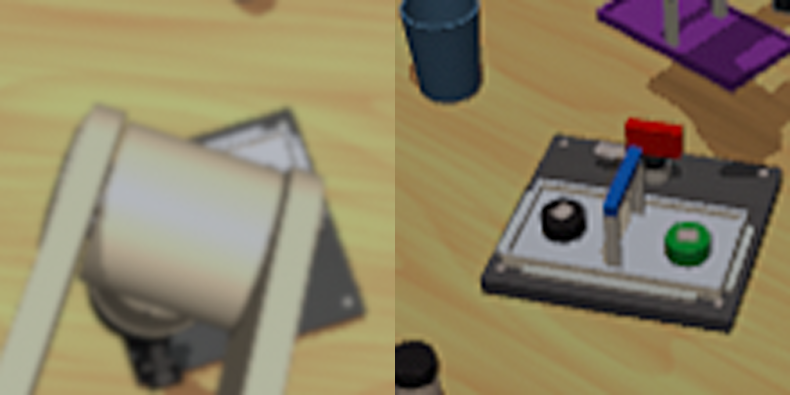

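The knob now stands along the front edge (red at about (653,138)) and the finger is off the tray. Next I'll go over the handle.

>>> {"fn": "carry_out", "kwargs": {"delta_pos": [[0.02,-0.016,0],[0.04,-0.032,0],[0.06,-0.048,0],[0.08,-0.064,0],[0.1,-0.08,0],[0.121,-0.095,0],[0.121,-0.095,0],[0.121,-0.095,0]], "rot": [[0,0,-10],[0,0,-20],[0,0,-30],[0,0,-40],[0,0,-50],[0,0,-60],[0,0,-70],[0,0,-80]], "claw": 0.06}}

```text
clock: 9.35
eef_pos: [525.8, -161.2, 254.0]
tcp_rot: [-3.142, 0.001, 0.219]
contact_force: [-0.0, -0.5, -0.1]
opening: 0.707
grasp_force: 0.0
```

>>> {"fn": "carry_out", "kwargs": {"delta_pos": [[0,0,0.02],[0,0,0.05],[0,0,0.08],[0,0,0.1],[0,0,0.1],[0,0,0.1]], "rot": [[0,0,-6],[0,0,-11.8],[0,0,-11.8],[0,0,-11.8],[0,0,-11.8],[0,0,-11.8]]}}

```text
clock: 10.1
eef_pos: [526.0, -160.4, 154.9]
tcp_rot: [3.141, -0.001, 0.42]
contact_force: [0.1, -0.1, -0.5]
opening: 0.705
grasp_force: 0.0
```

Run:
```python
from h import *
s=r.sense();print(s["clock"],s["eef_pos"],s["tcp_rot"],s["contact_force"])
im=r.grab_frame("scene");l,t,R,b=BOX["scene"]
cv2.imwrite("pics/c4.png",cv2.resize(im[t-60:t+80,l-20:l+120],(560,560),interpolation=2))
```

```text
10.1 [ 525.99410147 -160.37261826  154.94441218] [ 3.14099873e+00 -5.92378287e-04  4.20436409e-01] [ 0.14339943 -0.13112857 -0.5188735 ]
```

View pics/c4.png

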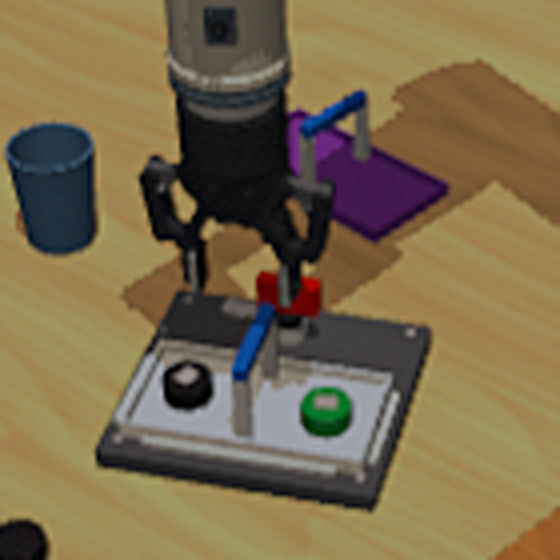

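The fingers are above the handle, with the bar at about (255,340). They are centred 4.6 mm off in tool y, so I'll correct that while lowering.

>>> {"fn": "carry_out", "kwargs": {"delta_pos": [[0,-0.0046,0],[0,-0.0046,0.02],[0,-0.0046,0.04],[0,-0.0046,0.053],[0,-0.0046,0.059],[0,-0.0046,0.059],[0,-0.0046,0.059]], "rot": [[0,0,-0.2],[0,0,-0.2],[0,0,-0.2],[0,0,-0.2],[0,0,-0.2],[0,0,-0.2],[0,0,-0.2]]}}

```text
clock: 11.02
eef_pos: [523.9, -155.4, 95.9]
tcp_rot: [3.141, -0.001, 0.425]
contact_force: [0.5, 0.5, -0.3]
opening: 0.704
grasp_force: 0.0
```

>>> {"fn": "carry_out", "kwargs": {"delta_pos": [[0,0,0],[0,0,0],[0,0,0],[0,0,0],[0,0,0],[0,0,0],[0,0,0],[0,0,0]], "rot": [[0,0,0],[0,0,0],[0,0,0],[0,0,0],[0,0,0],[0,0,0],[0,0,0],[0,0,0]], "claw": 0.0, "grip_force": 50}}

```text
clock: 12.02
eef_pos: [523.7, -155.4, 95.6]
tcp_rot: [3.141, -0.0, 0.425]
contact_force: [-1.1, 0.0, 5.8]
opening: 0.13
grasp_force: 49.3
```

>>> {"fn": "carry_out", "kwargs": {"delta_pos": [[0,0,-0.001],[0,0,-0.003],[0,0,-0.006],[0,0,-0.01],[0,0,-0.014],[0,0,-0.017],[0,0,-0.019],[0,0,-0.02]], "rot": [[0,0,0],[0,0,0],[0,0,0],[0,0,0],[0,0,0],[0,0,0],[0,0,0],[0,0,0]]}}

```text
clock: 13.02
eef_pos: [523.5, -155.3, 115.4]
tcp_rot: [3.142, -0.0, 0.425]
contact_force: [0.3, -0.4, -5.4]
opening: 0.13
grasp_force: 48.6
```

Run:
```python
from h import *
s=r.sense();print(s["clock"],s["eef_pos"],s["tcp_rot"],s["contact_force"],s["wrist_torque"],s["opening"])
im=r.grab_frame("scene");l,t,R,b=BOX["scene"]
cv2.imwrite("pics/c5.png",cv2.resize(im[t-60:t+80,l-20:l+120],(560,560),interpolation=2))
```

```text
13.025 [ 523.50584313 -155.29474547  115.43563181] [ 3.14150655e+00 -1.12462446e-04  4.24748847e-01] [ 0.33572411 -0.404922   -5.42235611] [ 0.01985051 -0.00617223 -0.01016856] 0.13008465521532436
```

View pics/c5.png

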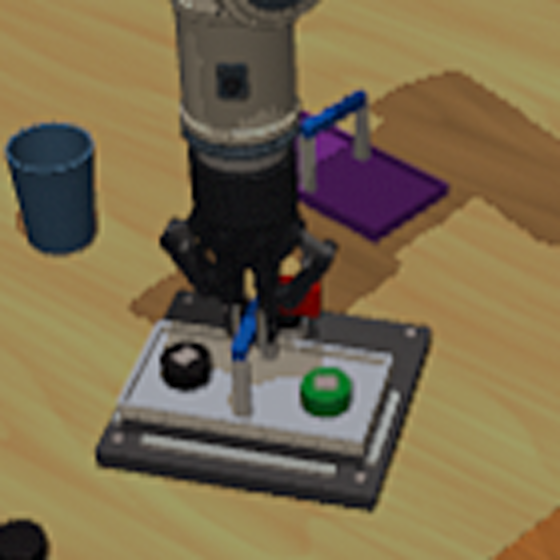

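The tray is clear of the fences and level, with both specimens standing on it at about (186,365) and (326,390). I'll lift the remaining 80 mm.

>>> {"fn": "carry_out", "kwargs": {"delta_pos": [[0,0,-0.002],[0,0,-0.006],[0,0,-0.012],[0,0,-0.019],[0,0,-0.026],[0,0,-0.032],[0,0,-0.037],[0,0,-0.04]], "rot": [[0,0,0],[0,0,0],[0,0,0],[0,0,0],[0,0,0],[0,0,0],[0,0,0],[0,0,0]]}}

```text
clock: 14.08
eef_pos: [523.5, -155.3, 155.7]
tcp_rot: [3.141, -0.0, 0.425]
contact_force: [0.2, 0.6, -5.5]
opening: 0.13
grasp_force: 48.7
```

>>> {"fn": "carry_out", "kwargs": {"delta_pos": [[0,0,-0.002],[0,0,-0.006],[0,0,-0.012],[0,0,-0.019],[0,0,-0.026],[0,0,-0.032],[0,0,-0.037],[0,0,-0.04]], "rot": [[0,0,0],[0,0,0],[0,0,0],[0,0,0],[0,0,0],[0,0,0],[0,0,0],[0,0,0]]}}

```text
clock: 15.08
eef_pos: [523.5, -155.3, 195.7]
tcp_rot: [3.141, -0.0, 0.425]
contact_force: [1.0, -0.8, -5.4]
opening: 0.128
grasp_force: 48.7
```

>>> {"fn": "carry_out", "kwargs": {"delta_pos": [[0,0,0],[0,0,0],[0,0,0],[0,0,0],[0,0,0],[0,0,0],[0,0,0],[0,0,0]], "rot": [[0,0,0],[0,0,0],[0,0,0],[0,0,0],[0,0,0],[0,0,0],[0,0,0],[0,0,0]]}}

```text
clock: 16.08
eef_pos: [523.5, -155.3, 195.3]
tcp_rot: [-3.142, -0.0, 0.425]
contact_force: [0.3, -0.7, -5.3]
opening: 0.131
grasp_force: 48.7
```

Run:
```python
from h import *
s=r.sense();print(s["clock"],s["eef_pos"],s["tcp_rot"],s["contact_force"],s["wrist_torque"],s["opening"])
im=r.grab_frame("scene");l,t,R,b=BOX["scene"]
cv2.imwrite("pics/c6.png",cv2.resize(im[t-90:t+80,l-35:l+135],(595,595),interpolation=2))
```

```text
16.075 [ 523.47363919 -155.25947502  195.28561559] [-3.14157598e+00 -2.81329871e-05  4.24783341e-01] [ 0.30563394 -0.72597954 -5.28749727] [-0.0037566   0.01824288  0.01487346] 0.13128461145202805
```

View pics/c6.png

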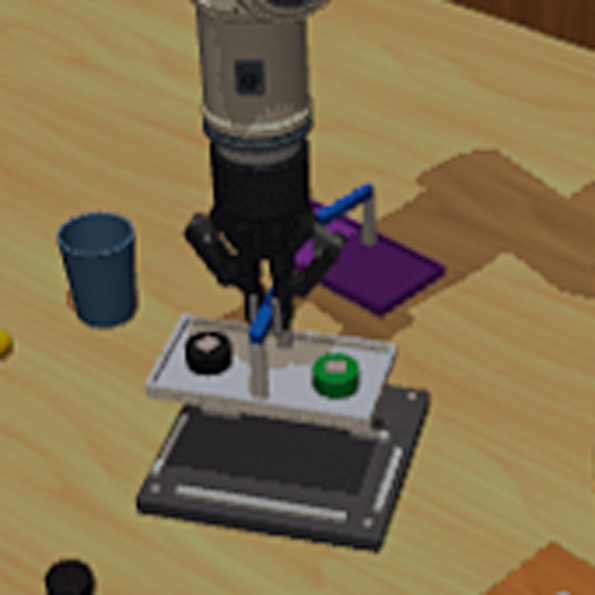

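The tray hangs level about 10 cm above the base, with both specimens standing on it at about (208,352) and (336,376). I'll hand in now.

```bash
python3 -c "
from rig import r
print(r.sign_off())"
```

```text
the job is handed in; nothing more can be done
None
```

The knob is turned clockwise to its stop, and the tray is held level and still about 10 cm above the base with both specimens standing on it; the job is handed in at about 16 s of the 45 s allowed.

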